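# Unlatch the nib cabinet and hold its lid at the stay mark

### The arm

A 6-joint arm with a two-finger parallel gripper is mounted at the origin on the work surface. World frame = base frame: x ahead of the robot, y to its left, z up, the work surface at z = 0. Lengths are in m, angles in rad, forces in N, time in s.
With the tool pointing down it reaches from about 0.375 to 0.9 m from the base axis. Payload 3.1 kg.
Tool frame: the origin (TCP) lies between the finger pads; the fingertips stand 8 mm ahead of it and the grasp point (between the pads) lies 11 mm behind it; z points along the fingers, y is the line along which they close (so a half turn about z gives the same grasp; the last joint's range is limited). The gripper opens to 87 mm and grips with 3 to 60 N. Pads are 19 mm wide; open, the fingers measure 117 mm over their backs; the gripper's body (75 mm by 190 mm) begins 51 mm behind the grasp point.
Start: joints at [1.115, 0.527, 1.433, -0, 1.181, -0.178], TCP at [0.171, 0.601, 0.195] pointing down, gripper open.
Joint ranges: [-3.08, 3.08], [-0.75, 2.2], [0.22, 2.44], [-1.43, 4.57], [0, 2.65], [-2.85, 2.85]. Speed limits (rad/s): [2.79, 2.79, 3.14, 3.14, 3.14, 3.14].

### API

Orientations are given as a unit quaternion [x, y, z, w].
In Python, from rig import robot, vision, job gives the robot as it stands.
- The arm moves only by the shell command python3 -m handwheel 'ROWS' [OPENING] [FORCE]. ROWS is JSON, a list of rows, each a list of 4 numbers: the shift along the tool's x, y, z as a fraction of full scale, then the turn about the tool's z as a fraction of full scale. A call has 1 to 20 rows; each row is the pose to reach, as a shift and turn from the pose commanded when the call began, along the tool's axes at that moment, turning the shorter way round; what a row does not reach only later rows make up. Full scale, the value 1, is 300 mm for a shift and 2 pi rad for a turn. A row lasts 1/12 s, in which the tool goes at most 41.7 mm and 7.16 degrees, less where a joint would pass 70% of its speed; a pose out of reach is approached as far as the arm can. A call with a number of a shift or a turn outside -1 to 1 is refused whole. A call with a gripper value outside its range is refused whole. OPENING is the opening in per cent of the stroke, from 0 (shut) to 100 (fully open), set as the call begins (- or left out, the last holds). The fingers move at their own pace and stop on an object; FORCE is the grip in N (left out, the last holds). Time passes only in rows, so rows that repeat a pose let the fingers close. It gives the time, the measured TCP pose, the force, the opening and the grip force at its end, in the units of the state.
- robot.get_obs(): the state, without advancing time (a new reading comes with each control period).
- vision.camera(name): name is "scene" or "top"; returns a dict with "frame" (384x512x3 uint8, red, green, blue), "K" (3x3 intrinsics, pixels), "k1" (the pictures are not rectified: a ray, as slopes to the right and down, at radius r is drawn at 1 + k1 r^2 times it, then the intrinsics apply), "cam_to_world" (4x4, takes a point from camera to world coordinates). Camera axes: x right, y down, z forward; pixel columns grow to the right and rows downward; lengths in m; the calibration is good to about 2 mm. A picture is of the moment at which its call begins. There is no depth.
- job.hand_in(): hands the job in; it is judged then, once.
Trained networks look in the newest picture that a camera, given by its name, has taken for a name from the list of things; names that differ only in an ending like _2 or _b are one class to them, and where a whole thing is asked for, a point or a joint stands for the part that bears it (a point fixed in the world has none). Each returns a list of dicts, best first, with "conf" (0 to 1); they miss things now and then, are a little off and sometimes report something else, mostly with a low value. They report only what shows in the picture. A call takes as long as a camera call.
- vision.look_for(camera, label): "point" ([row, column] in pixels, amid what is visible of it).
- vision.outline_of(camera, label): "mask" (384x512 bool, what is visible of it) and "point" ([row, column] in pixels, amid what is visible of it).
The state is a dict: "time": time; "q": joint angles; "joint_velocities": joint speeds; "joint_torque": joint torques, N m; "position": TCP position; "tool_rot": TCP orientation; "ft_force": force on the tool from outside, world axes, zero at the start; "moment": the same for the moment, N m; "grip_width": finger opening in m; "grip_force": force on a finger pad.
Only numpy, scipy, OpenCV 4.12 (cv2) and the standard library are available. Lean on these libraries where they do the work, as an engineer would, in place of code of your own. Each camera call takes 0.05 s, during which the arm holds its last target. There are 200 camera calls.

### The job

Swing the spring steel latch on the front rail of the plywood parts cabinet round until it points at the green dot, then lift the lid by its steel bar until the thumb nut on the lid's edge has come up to the red marker on the brass quadrant stay and sits right beside it. Finish still holding the lid there, steady, so that I can tighten the nut: the lid falls shut if it is let go, so do not let it drop. Leave the red marker, the pen, the tray of nibs, the knockout block and the paperweight where they are.

Things in the scene. Friction and masses are not known exactly. Their poses are not given: they have to be found in the camera images.
- cabinet: Plywood parts cabinet, fixed: 240 mm deep (its x), 280 wide (y), 152 high. Origin: centre of its underside; -x is its front (robot side), +y its left. Its top, front to back: fixed rail (x -120 to -75), hinged lid (x -74 to +107, 12 mm thick, top flush with the rail). Lid hinge axis: along y at x +107, z 152. Brass quadrant: arc plate, 4 mm thick, upright at y -146, up to 280 mm above the bench.
- flap (a joint): Angle of the lid about its hinge, rad: 0 shut, grows as its front edge rises (up and away from the robot), stop at 1.7. The lid weighs about 0.45 kg on a nearly free hinge and falls shut if let go. While the latch lies over it, it cannot be lifted.
- bar_mid (a point): Middle of the lid's steel bar pull: round, 10 mm diameter, 100 mm long along the cabinet's y, on two thin posts 90 mm apart, axis 38 mm above the lid's top. Lid shut, cabinet frame: x -60, y -50, z 190 mm, so 167 mm in front of and 38 mm above the hinge axis; it turns about that axis with the lid. The round bar can turn between the fingers.
- nut (a point): Steel thumb nut (16 mm diameter) on a stud in the lid's right edge, 120 mm in front of the hinge axis and 6 mm below the lid's top; it runs along the slot of the brass quadrant (120 mm radius about the hinge axis). This point is on the stud, in the plane of the quadrant.
- mark (a point): Red marker clip on the brass quadrant, 12 mm long along the arc, sticking out from its rim, held by friction. This point lies on the slot right beside the clip (on the line from the clip to the hinge axis), where the nut's point (point nut) comes when the lid stands at the mark.
- marker (a joint): Where the red marker is clipped on the quadrant, as the lid angle (rad) at which the nut sits right beside it. Different each time, 0.6 to 1.0.
- latch (a joint): Angle of the spring steel latch about its upright pivot, rad: 0 when its arm points straight back over the lid (cabinet +x), growing anticlockwise seen from above; at 1.571 it lies along the rail and points at the green dot (cabinet +y). Range -0.3 to 2.6. Starts near 0; stays where it is left (friction about 0.05 N m).
- latch_knob (a point): Middle of the latch's black knob, 16 mm in diameter and 22 mm high, upright at the end of the 3 mm thick steel arm, 45 mm from the latch pivot. Cabinet frame: pivot at x -97, y +60 mm; knob middle z 171.5 mm (11 mm above its foot, 19.5 mm above the rail).
- open_dot (a point): Green dot, 12 mm in diameter, painted flat on the front rail at x -97, y +122, z 152 mm of the cabinet, 62 mm from the latch pivot and just beyond the arm's end when the latch is open.
- pen_mid (a point): Centre of the jade green celluloid pen, loose, lying on the bench in front of the cabinet: 140 mm long along its x, 14 mm thick. Bystander.
- knockout_mid (a point): Centre of the steel nib knockout block, loose: 60 x 60 x 32 mm with four holes. On the bench to the right of the cabinet. Bystander.
- paperweight_mid (a point): Centre of the squat bronze paperweight, loose: 66 mm in diameter, 42 mm high. On the bench to the right of the cabinet. Bystander.
- tray_mid (a point): Centre of the cork-lined aluminium tray of nibs, loose: 100 (x) by 160 (y) by 18 mm. On the bench to the left of the cabinet. Bystander.

How it is judged:
By the outcome, as a careful person would: the job done as asked, in the order asked, and still so for the second after the job is handed in, while the arm keeps its last pose, push and grip.
It also fails if it takes over 58 s, if anything falls off the work surface, if the arm or the gripper's body presses on something with over 40 N, if the wrist force passes 120 N, or if a joint passes its speed limit or range.

## Working session

There is one attempt and no reset: what is moved stays moved. The work goes in short steps, Python scripts to look and compute and a shell command to move; the robot and the scene stay as the last step left them, time stands still between calls to the robot, and variables do not carry over. Pictures are saved under pics/ and viewed, at most 10 in all, crops included, and the job is handed in when it is done.

```bash
mkdir -p pics; ls
cat > h.py <<'E'
import numpy as np, cv2
from rig import robot, vision, job
def pix2ray(c,rc):
    K=np.array(c["K"]);k1=c["k1"];T=np.array(c["cam_to_world"])
    d=np.array([(rc[1]-K[0,2])/K[0,0],(rc[0]-K[1,2])/K[1,1]])
    u=d.copy()
    for _ in range(30): u=d/(1+k1*(u@u))
    r=T[:3,:3]@np.array([u[0],u[1],1]); return T[:3,3],r/np.linalg.norm(r)
def onz(c,rc,z):
    o,r=pix2ray(c,rc); return o+r*(z-o[2])/r[2]
def proj(c,P):
    K=np.array(c["K"]);T=np.linalg.inv(np.array(c["cam_to_world"]))
    P=np.atleast_2d(P)@T[:3,:3].T+T[:3,3]; u=P[:,:2]/P[:,2:]
    u=u*(1+c["k1"]*(u**2).sum(1,keepdims=True))
    return np.c_[u[:,1]*K[1,1]+K[1,2],u[:,0]*K[0,0]+K[0,2]]
def save(c,n,crop=None,s=1):
    f=c["frame"][...,::-1]
    if crop: f=f[crop[0]:crop[1],crop[2]:crop[3]]
    cv2.imwrite("pics/"+n,cv2.resize(f,None,fx=s,fy=s,interpolation=cv2.INTER_CUBIC))
E
python3 - <<'E'
from h import *
Z=dict(latch_knob=.1715,open_dot=.152,bar_mid=.19,nut=.146,mark=.25,cabinet=.152,pen_mid=.007,knockout_mid=.016,paperweight_mid=.021,tray_mid=.009,latch=.16)
ims=[]
for n in("top","scene"):
    c=vision.camera(n);ims.append(c["frame"]);save(c,n+"0.png",s=1.5)
    print(n,np.round(c["cam_to_world"],3).tolist())
    for l,z in Z.items():
        r=vision.look_for(n,l)[:2]
        print(l,[(np.round(d["point"],1).tolist(),round(d["conf"],2),onz(c,d["point"],z).round(3).tolist()) for d in r])
o=robot.get_obs();print(o["position"],o["tool_rot"],o["time"])
E
```

```text
pics
top [[0.011, -0.988, 0.156, 0.428], [-1.0, -0.009, 0.015, 0.027], [-0.014, -0.156, -0.988, 0.983], [0.0, 0.0, 0.0, 1.0]]
latch_knob [([198.0, 261.7], 0.73, [0.539, 0.02, 0.172]), ([169.1, 302.4], 0.17, [0.598, -0.06, 0.172])]
open_dot [([167.5, 303.1], 0.77, [0.605, -0.064, 0.152]), ([221.0, 393.8], 0.56, [0.498, -0.242, 0.152])]
bar_mid [([156.8, 305.8], 0.7, [0.618, -0.065, 0.19])]
nut []
mark [([154.9, 388.9], 0.43, [0.608, -0.206, 0.25])]
cabinet [([172.9, 304.7], 0.88, [0.594, -0.067, 0.152])]
pen_mid [([264.5, 262.8], 0.63, [0.407, 0.015, 0.007])]
knockout_mid [([165.8, 408.4], 0.57, [0.64, -0.325, 0.016])]
paperweight_mid [([221.1, 393.7], 0.59, [0.509, -0.284, 0.021])]
tray_mid [([152.4, 190.3], 0.87, [0.67, 0.191, 0.009]), ([157.0, 302.8], 0.6, [0.661, -0.079, 0.009])]
latch [([195.7, 261.9], 0.71, [0.545, 0.02, 0.16])]
scene [[0.875, 0.358, -0.325, 0.86], [0.483, -0.62, 0.619, -0.494], [0.02, -0.698, -0.715, 0.775], [0.0, 0.0, 0.0, 1.0]]
latch_knob [([195.3, 241.1], 0.66, [0.561, 0.014, 0.172])]
open_dot []
bar_mid [([238.7, 248.9], 0.96, [0.646, -0.102, 0.19])]
nut [([237.6, 245.2], 0.81, [0.622, -0.074, 0.146]), ([250.8, 200.9], 0.44, [0.557, -0.152, 0.146])]
mark [([249.7, 199.0], 0.46, [0.603, -0.208, 0.25])]
cabinet [([250.8, 244.1], 0.83, [0.64, -0.109, 0.152])]
pen_mid [([213.6, 181.1], 0.48, [0.367, 0.002, 0.007])]
knockout_mid [([356.6, 194.2], 0.68, [0.636, -0.313, 0.016])]
paperweight_mid [([237.9, 247.6], 0.75, [0.58, 0.012, 0.021]), ([323.9, 153.9], 0.61, [0.519, -0.299, 0.021])]
tray_mid [([204.0, 315.0], 0.94, [0.687, 0.228, 0.009])]
latch [([238.7, 247.4], 0.73, [0.633, -0.083, 0.16]), ([193.7, 240.9], 0.5, [0.552, 0.028, 0.16])]
[0.17137638 0.60101008 0.19485288] [ 1.38462052e-01  9.90367740e-01 -1.40850302e-05  1.30040848e-05] 1.2
```

View pics/top0.png

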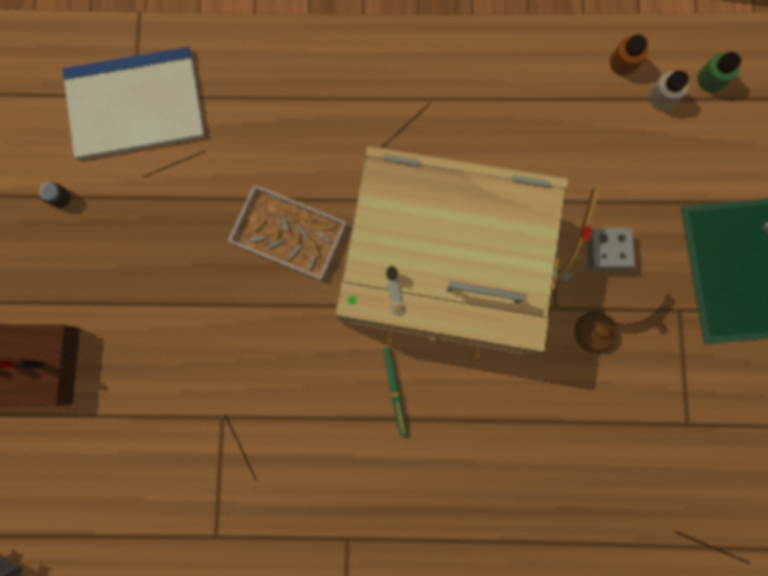

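View pics/scene0.png

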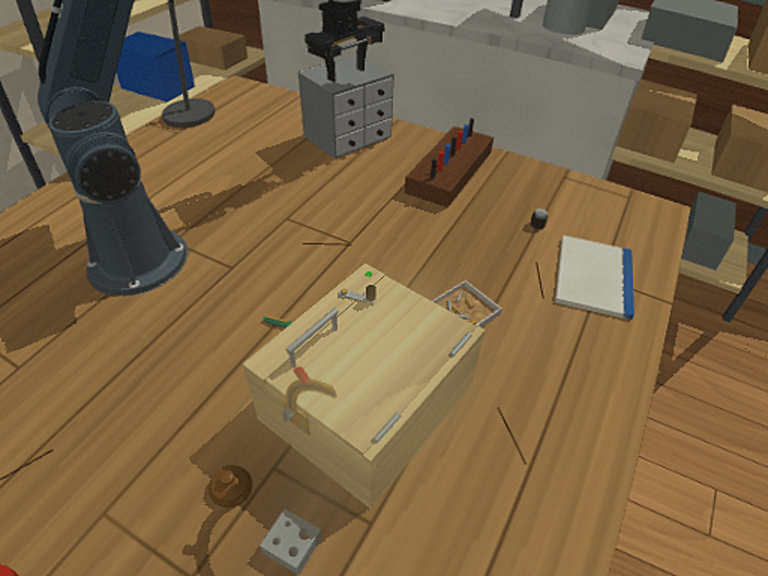

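Top view (1.5x): the latch knob is at (272,392), the dot at (300,352) and the bar runs from (287,450) to (297,524). The red clip is at (234,586), and the cabinet corners are clear. In the scene view, the red clip is at (376,302). Next I fit the cabinet pose and the clip angle.

```bash
cat > fit.py <<'E'
from h import *
from scipy.optimize import least_squares
A=[((.12,.14,.152),(148,367)),((.12,-.14,.152),(180,567)),((-.12,-.14,.152),(350,544)),((-.12,.14,.152),(316,337)),((-.097,.122,.152),(300,352)),((-.06,0,.19),(287,451)),((-.06,-.1,.19),(297,525))]
B=[((-.12,.14,.152),(265,367)),((-.12,-.14,.152),(370,245)),((.12,-.14,.152),(462,370)),((.12,.14,.152),(330,484)),((-.097,.122,.152),(274,368)),((-.06,0,.19),(313,337)),((-.06,-.1,.19),(352,291))]
ct=vision.camera("top");cs=vision.camera("scene")
def W(p,P):
    c,s=np.cos(p[2]),np.sin(p[2]);P=np.atleast_2d(P)
    return np.c_[P[:,0]*c-P[:,1]*s+p[0],P[:,0]*s+P[:,1]*c+p[1],P[:,2]]
def res(p):
    return np.concatenate([(proj(c,W(p,[a[0] for a in L]))-(np.array([a[1] for a in L])+.5)/1.5+.5).ravel() for c,L in((ct,A),(cs,B))])
s=least_squares(res,[.63,-.07,-.15],loss="soft_l1");p=s.x
print("pose",p.round(4));print(res(p).reshape(-1,2).round(1).tolist())
np.save("p.npy",p)
for c,n in((ct,"top"),(cs,"scene")):
    f=c["frame"].astype(int);m=(f[...,0]>110)&(f[...,0]>2*f[...,1])&(f[...,0]>2*f[...,2])
    m[:140]=0 
    if n=="scene":m[:235]=0;m[300:]=0
    r,cc=np.nonzero(m);print(n,len(r),r.mean(),cc.mean(),r.min(),r.max(),cc.min(),cc.max())
    o,d=pix2ray(c,(r.mean(),cc.mean()))
    Ri=np.array([[np.cos(p[2]),np.sin(p[2]),0],[-np.sin(p[2]),np.cos(p[2]),0],[0,0,1]])
    o=Ri@(o-[p[0],p[1],0]);d=Ri@d;q=o+d*(-.146-o[1])/d[1]
    dx,dz=.107-q[0],q[2]-.152
    print("clip cab",q.round(4),"r",np.hypot(dx,dz),"marker",np.arctan2(dz,dx)+.05)
    m=[d["point"] for d in vision.look_for(n,"latch_knob")[:1]][0];k=onz(c,m,.1715);k=Ri@(k-[p[0],p[1],0])
    print("knob",k.round(4),"latch",np.arctan2(k[1]-.06,k[0]+.097))
print("dot,pivot,bar,knob0,knobopen",W(p,[(-.097,.122,.152),(-.097,.06,.1715),(-.06,-.05,.19),(-.052,.06,.1715),(-.097,.105,.1715)]).round(4).tolist())
E
python3 fit.py
```

```text
pose [ 0.6136 -0.0617 -0.1595]
[[-1.4, 0.1], [-1.6, 0.6], [0.4, 0.7], [-0.8, -0.6], [0.1, 0.3], [-2.0, -1.1], [0.0, 1.4], [-1.6, -1.8], [-3.8, -2.2], [-0.5, 0.9], [-0.4, 0.6], [0.0, 0.1], [-1.7, -0.8], [-0.1, -2.0]]
top 40 155.325 390.975 151 160 389 393
clip cab [ 0.0163 -0.146   0.2545] r 0.13686340014518347 marker 0.8965561387691152
knob [-0.0851  0.0704  0.1715] latch 0.7157529384792496
scene 1 245.0 200.0 245 245 200 200
clip cab [ 0.0173 -0.146   0.2679] r 0.14655066200458872 marker 0.9624795333374051
knob [-0.0655  0.0644  0.1715] latch 0.13886681880075327
dot,pivot,bar,knob0,knobopen [[0.5372, 0.0741, 0.152], [0.5274, 0.0129, 0.1715], [0.5464, -0.1016, 0.19], [0.5718, 0.0058, 0.1715], [0.5345, 0.0574, 0.1715]]
```

```bash
cat >> h.py <<'E'
from scipy.spatial.transform import Rotation as R
p=np.load("p.npy") if __import__("os").path.exists("p.npy") else None
def Wc(P):
    c,s=np.cos(p[2]),np.sin(p[2]);return np.array([P[0]*c-P[1]*s+p[0],P[0]*s+P[1]*c+p[1],P[2]])
def shift(target):
    o=robot.get_obs();Rm=R.from_quat(o["tool_rot"])
    return (Rm.inv().apply(np.array(target)-o["position"])/.3).round(4)
def yaw():
    y=R.from_quat(robot.get_obs()["tool_rot"]).apply([0,1,0]);return np.arctan2(y[1],y[0])
E
python3 - <<'E'
from h import *
c=vision.camera("top")
k=onz(c,((272+.5)/1.5-.5,(392+.5)/1.5-.5),.1805)
pv=Wc((-.097,.06,.17));d=k-pv
print("knob",k,"latch",np.arctan2(d[1],d[0])-p[2],np.hypot(*d[:2]))
a=np.arctan2(d[1],d[0]);kn=pv+.045*np.array([np.cos(a),np.sin(a),0]);print(kn)
print("turn frac",((yaw()-p[2]))/(2*np.pi),shift([kn[0],kn[1],.25]))
E
```

```text
knob [0.57102768 0.02146827 0.1805    ] latch 0.3525928373168067 0.04449790258317515
[0.57152045 0.0215646  0.17      ]
turn frac 0.2311840780495823 [-1.8124 -1.4918 -0.1838]
```

```bash
python3 -m handwheel '[[-0.9,-0.74,-0.2,0.231],[-0.9,-0.74,-0.2,0.231],[-0.9,-0.74,-0.2,0.231],[-0.9,-0.74,-0.2,0.231],[-0.9,-0.74,-0.2,0.231],[-0.9,-0.74,-0.2,0.231],[-0.9,-0.74,-0.2,0.231],[-0.9,-0.74,-0.2,0.231],[-0.9,-0.74,-0.2,0.231],[-0.9,-0.74,-0.2,0.231],[-0.9,-0.74,-0.2,0.231],[-0.9,-0.74,-0.2,0.231],[-0.9,-0.74,-0.2,0.231]]' 60
python3 - <<'E'
from h import *
c=vision.camera("top");f=c["frame"].astype(int)
# dark knob blob near latch
m=(f.max(2)<60);m[:165]=0;m[200:]=0;m[:,:245]=0;m[:,285:]=0
r,cc=np.nonzero(m);print(len(r),r.min(),r.max(),cc.min(),cc.max(),r.mean(),cc.mean())
save(c,"lat.png",(160,240,215,375),4)
k=onz(c,(r.mean(),cc.mean()),.177);d=k-Wc((-.097,.06,.17));print(k,np.arctan2(d[1],d[0])-p[2])
print([ (d["point"],d["conf"]) for d in vision.look_for("top","latch_knob")[:2]])
print(shift([.572,.02,.25]),yaw()-p[2])
E
```

```text
time: 2.53
position: [0.3704, 0.3132, 0.2551]
tool_rot: [0.762, 0.648, 0.0, 0.0]
ft_force: [0.8, 0.0, -0.4]
grip_width: 0.0517
grip_force: 0.0
27 179 185 259 263 182.0 261.0
[0.56998623 0.02175993 0.177     ] 0.36375806681274026
[([196.6, 262.1], 0.74)]
[-0.8616  0.8169  0.0166] 0.0032708815417918924
```

View pics/lat.png

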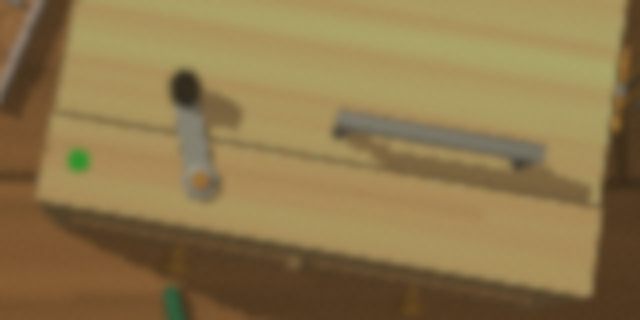

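The crop shows the knob at (182,261), the pivot at (205,265) and the dot at (200,235), so the latch is at about 0.36 rad. I'm moving over the knob and descending.

```bash
python3 -m handwheel '[[-0.857,0.813,0.016,0],[-0.857,0.813,0.016,0],[-0.857,0.813,0.016,0],[-0.857,0.813,0.016,0],[-0.857,0.813,0.016,0],[-0.857,0.813,0.016,0],[-0.857,0.813,0.016,0],[-0.857,0.813,0.016,0],[-0.857,0.813,0.016,0],[-0.857,0.813,0.016,0],[-0.857,0.813,0.016,0],[-0.857,0.813,0.1,0],[-0.857,0.813,0.18,0],[-0.857,0.813,0.24,0],[-0.857,0.813,0.283,0],[-0.857,0.813,0.283,0]]' 60 8
python3 - <<'E'
from h import *
o=robot.get_obs();print(o["position"],yaw()-p[2])
c=vision.camera("scene");save(c,"s1.png",(130,290,130,330),4)
E
```

```text
time: 3.97
position: [0.5667, 0.0235, 0.1672]
tool_rot: [0.76, 0.65, -0.002, -0.003]
ft_force: [-0.1, 0.3, -1.0]
grip_width: 0.0519
grip_force: 0.0
[0.56672921 0.02346202 0.16717656] 0.004252592447498066
```

View pics/s1.png

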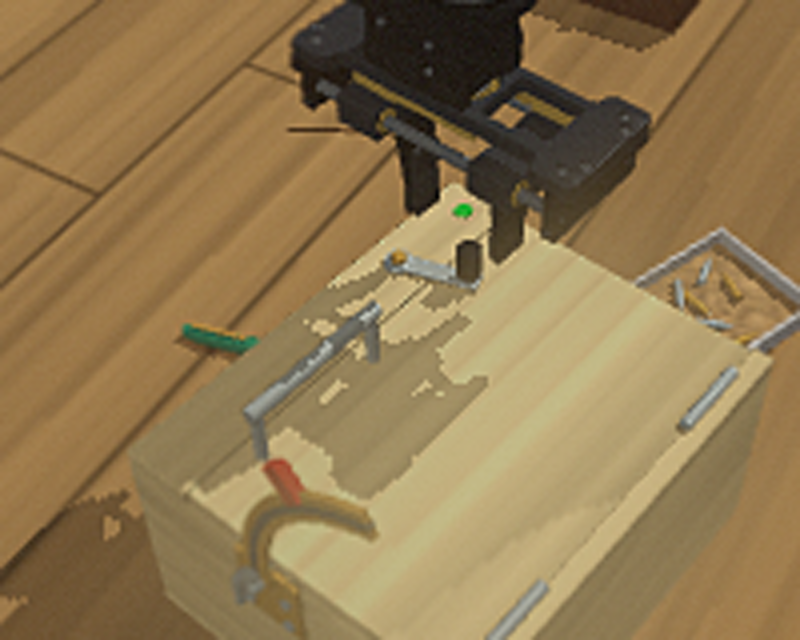

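The scene crop shows the finger tips at about (205,420) and (255,505), with the knob at (262,468) in front of them. It looks several mm to the right of the finger line, so I'll triangulate it.

Run:
```python
from h import *
ct=vision.camera("top");cs=vision.camera("scene")
print(onz(cs,(130+262/4-.4,130+468/4-.4),.1715),onz(ct,(182,261),.178))
o=robot.get_obs();print(o["position"])
Rm=R.from_quat(o["tool_rot"]).as_matrix();P=o["position"]
for n,c in(("s",cs),("t",ct)):
    print(n,proj(c,[P+Rm@[0,.033,.008],P+Rm@[0,-.033,.008],[.570,.0215,.1825],[.570,.0215,.1605],Wc((-.097,.06,.158))]).round(1).tolist())
save(ct,"t1.png",(150,230,215,335),5)
c=vision.outline_of("scene","latch_knob");print([(np.array(d["point"]),d["conf"],d["mask"].sum()) for d in c])
```

```text
[0.57154117 0.02059455 0.1715    ] [0.56980976 0.02176594 0.178     ]
[0.57043057 0.02224642 0.17079539]
s [[203.4, 257.5], [190.9, 235.9], [191.4, 246.3], [197.8, 246.2], [194.4, 229.2]]
t [[167.1, 263.4], [199.1, 258.0], [181.5, 261.2], [183.4, 261.1], [204.7, 265.2]]
[(array([197.4, 240.8]), 0.58, np.int64(184))]
```

View pics/t1.png

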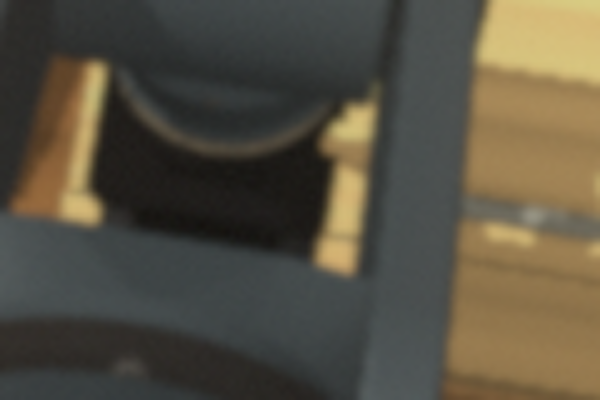

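```bash
python3 -m handwheel '[[0,0,0,0],[0,0,0,0],[0,0,0,0],[0,0,0,0],[0,0,0,0],[0,0,0,0]]' 0 8
python3 - <<'E'
from h import *
o=robot.get_obs();print(o["position"],o["grip_width"],o["grip_force"])
P=o["position"]
# rows for arc about pivot
pv=Wc((-.097,.06,0));d=P-pv;a0=np.arctan2(d[1],d[0]);print("latch",a0-p[2],np.hypot(*d[:2]))
for a in np.linspace(a0-p[2],1.571,9)[1:]:
    t=np.array([pv[0]+.045*np.cos(a+p[2]),pv[1]+.045*np.sin(a+p[2]),P[2]]);print(round(a,2),shift(t))
c=vision.camera("scene");save(c,"s2.png",(150,250,170,310),5)
E
```

```text
time: 4.67
position: [0.5704, 0.021, 0.1701]
tool_rot: [0.761, 0.649, 0.0, 0.0]
ft_force: [-0.4, -0.4, 0.2]
grip_width: 0.02
grip_force: 0.0
[0.5704457  0.02102181 0.17007552] 0.019974176542553186 0.0
latch 0.3451456275526802 0.04384229344429028
0.5 [ 0.0223 -0.0057 -0.    ]
0.65 [ 0.0415 -0.0182 -0.    ]
0.8 [ 0.0587 -0.0335 -0.    ]
0.96 [ 0.0733 -0.0512 -0.    ]
1.11 [ 0.0851 -0.0709 -0.    ]
1.26 [ 0.0937 -0.0922 -0.    ]
1.42 [ 0.0989 -0.1146 -0.    ]
1.57 [ 0.1007 -0.1375 -0.    ]
```

View pics/s2.png

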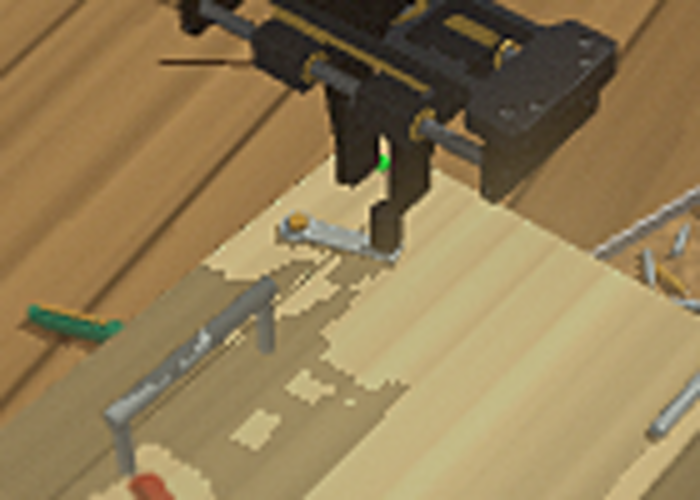

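```bash
python3 -m handwheel '[[0,0,0,0],[0,0,0,0],[0,0,0,0]]' 0 8
python3 - <<'E'
from h import *
P=robot.get_obs()["position"];print(proj(vision.camera("scene"),[P,P+[0,0,.062],P+[0,0,.03],P+[0,.03,0]]).round(1))
E
```

```text
time: 4.97
position: [0.5704, 0.0211, 0.1699]
tool_rot: [0.761, 0.649, -0.0, -0.0]
ft_force: [0.8, 0.5, -0.1]
grip_width: 0.0021
grip_force: 0.0
[[195.3 246.3]
 [176.  246.5]
 [186.2 246.4]
 [187.6 252.4]]
```

The fingers closed past 16 mm, so they missed the knob. I'll compare the predicted tip with the seen tip in both cameras, in one picture.

Run:
```python
from h import *
o=robot.get_obs();P=o["position"];Rm=R.from_quat(o["tool_rot"]).as_matrix()
out=[]
for n,(r0,c0) in(("scene",(140,190)),("top",(130,200))):
    c=vision.camera(n);f=cv2.resize(c["frame"][r0:r0+120,c0:c0+130,::-1].copy(),None,fx=3,fy=4.0) if 0 else cv2.resize(c["frame"][r0:r0+130,c0:c0+130,::-1].copy(),None,fx=3,fy=3,interpolation=cv2.INTER_CUBIC)
    for q,col in((Rm@[0,0,.008],(0,255,255)),(Rm@[0,0,-.062],(255,255,0))):
        r,cc=proj(c,P+q)[0];cv2.circle(f,(int((cc-c0+.5)*3),int((r-r0+.5)*3)),3,col,1)
    out.append(f)
    print(n,[(np.array(d["point"]),d["conf"]) for d in vision.look_for(n,"latch_knob")[:2]])
cv2.imwrite("pics/both.png",np.hstack(out)); print(o["q"])
```

```text
scene [(array([195.5, 241.6]), 0.58), (array([250.4, 244.7]), 0.36)]
top [(array([165., 339.]), 0.36)]
[-1.58704915e-01  4.85213711e-01  1.59719145e+00 -9.12030752e-06
  1.05925068e+00 -2.79205462e-04]
```

View pics/both.png

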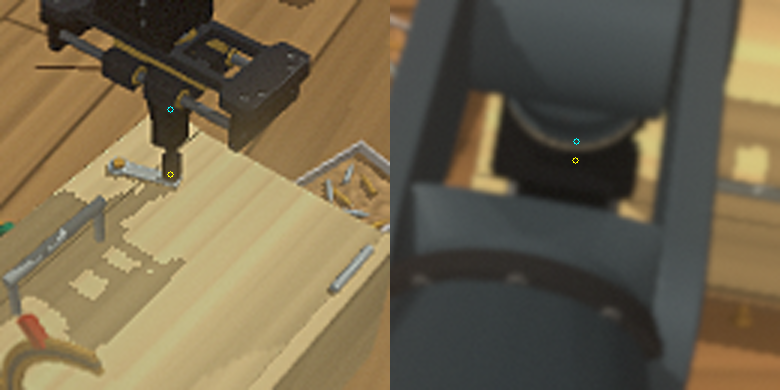

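The predicted tip (yellow, (174,170)) falls on the knob, but the seen tip ends at row 148, which puts the fingers about 25 mm higher than reported. The lateral position agrees. I'll open, go down 22 mm more and close again.

```bash
python3 -m handwheel '[[0,0,0,0],[0,0,0,0],[0,0,0,0],[0,0,0,0],[0,0,0,0],[0,0,0.025,0],[0,0,0.05,0],[0,0,0.073,0],[0,0,0.073,0],[0,0,0.073,0]]' 50 8; python3 -m handwheel '[[0,0,0,0],[0,0,0,0],[0,0,0,0],[0,0,0,0],[0,0,0,0],[0,0,0,0],[0,0,0,0]]' 0 8
```

```text
time: 6.05
position: [0.5697, 0.0212, 0.147]
tool_rot: [0.761, 0.649, -0.001, -0.001]
ft_force: [0.5, 0.1, 0.6]
grip_width: 0.0428
grip_force: 0.0
time: 6.63
position: [0.5715, 0.0211, 0.1484]
tool_rot: [0.761, 0.649, 0.001, 0.001]
ft_force: [2.6, -0.3, -0.9]
grip_width: 0.0152
grip_force: 8.0
```

```bash
python3 -m handwheel '[[0.011,-0.002,0,0],[0.022,-0.006,0,0],[0.032,-0.011,0,0],[0.041,-0.018,0,0],[0.05,-0.025,0,0],[0.059,-0.033,0,0],[0.066,-0.042,0,0],[0.073,-0.051,0,0],[0.08,-0.061,0,0],[0.085,-0.071,0,0],[0.09,-0.081,0,0],[0.094,-0.092,0,0],[0.097,-0.103,0,0],[0.099,-0.115,0,0],[0.1,-0.126,0,0],[0.101,-0.138,0,0],[0.101,-0.138,0,0],[0.101,-0.138,0,0]]'
python3 - <<'E'
from h import *
P=robot.get_obs()["position"];pv=Wc((-.097,.06,0));d=P-pv;print("latch",np.arctan2(d[1],d[0])-p[2],np.hypot(*d[:2]))
E
python3 -m handwheel '[[0,0,0,0],[0,0,0,0],[0,0,0,0],[0,0,0,0],[0,0,-0.06,0],[0,0,-0.12,0],[0,0,-0.2,0],[0,0,-0.28,0],[0,0,-0.3,0]]' 50
python3 - <<'E'
from h import *
o=robot.get_obs();print(o["position"],yaw()-p[2])
c=vision.camera("scene");save(c,"s3.png",(150,270,170,290),5)
b=Wc((-.06,-.05,.19));print("bar",b,shift([b[0],b[1],o["position"][2]]))
for n in("scene","top"):
    vision.camera(n);print([(np.array(d["point"]),d["conf"]) for d in vision.look_for(n,"latch_knob")[:2]])
E
```

```text
time: 8.13
position: [0.5337, 0.0589, 0.1485]
tool_rot: [0.761, 0.649, 0.0, -0.001]
ft_force: [2.0, 4.3, 4.2]
grip_width: 0.0151
grip_force: 8.0
latch 1.5938017222019853 0.046387955398659905
time: 8.88
position: [0.5361, 0.057, 0.2413]
tool_rot: [0.761, 0.649, 0.002, 0.002]
ft_force: [0.8, 0.1, -0.2]
grip_width: 0.0434
grip_force: 0.0
[0.53607983 0.05703053 0.24125302] 0.0008816004570710023
bar [ 0.54641193 -0.10155003  0.19      ] [-5.167e-01  1.178e-01 -5.000e-04]
[(array([187.7, 236. ]), 0.66)]
[]
```

View pics/s3.png

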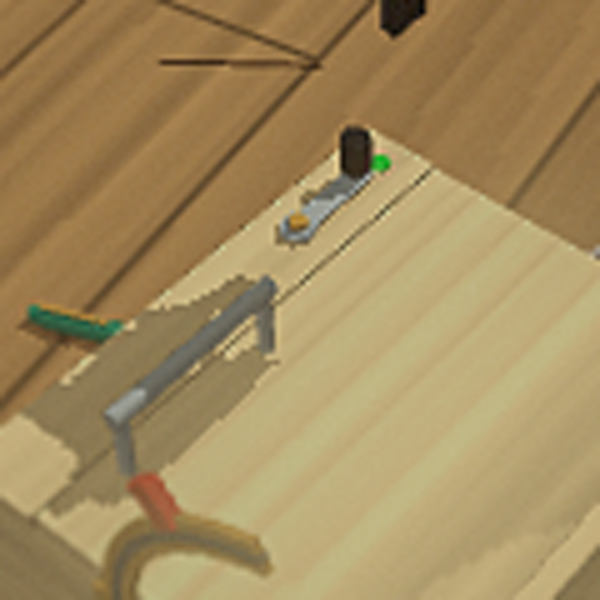

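The latch now lies along the rail, with the knob at (152,355) in the crop and the dot at (162,381). I'll check the angle numerically.

Run:
```python
from h import *
c=vision.camera("scene")
for rc,z in(((152,355),.1715),((130,355),.1825),((176,356),.1605)):
    k=onz(c,(150+(rc[0]+.5)/5-.5,170+(rc[1]+.5)/5-.5),z);d=k-Wc((-.097,.06,0));print(k,np.arctan2(d[1],d[0])-p[2],np.hypot(*d[:2]))
d1=onz(c,(150+162.5/5-.5,170+381.5/5-.5),.152);pv=onz(c,(150+222.5/5-.5,170+297.5/5-.5),.159)
print("dot",d1,Wc((-.097,.122,.152)),"piv",pv,Wc((-.097,.06,0)))
f=c["frame"].astype(int);m=(f[...,0]-f[...,1]>60)&(f[...,0]-f[...,2]>60)&(f[...,1]-f[...,2]<25);m[:235]=0;m[270:]=0;m[:,:180]=0;m[:,220:]=0
r,cc=np.nonzero(m);print(len(r),r.mean(),cc.mean())
Ri=R.from_euler("z",-p[2]).as_matrix()
for n,rc in(("scene",(r.mean(),cc.mean())),("top",(155.3,391))):
    c=vision.camera(n);o,dd=pix2ray(c,rc);o=Ri@(o-[p[0],p[1],0]);dd=Ri@dd
    q=o+dd*(-.146-o[1])/dd[1];dx,dz=.107-q[0],q[2]-.152;print(q,np.hypot(dx,dz),np.arctan2(dz,dx)+.05)
```

```text
[0.53288811 0.05848781 0.1715    ] 1.609500992907401 0.04589149882307522
[0.53088407 0.06202486 0.1825    ] 1.6586013954342338 0.049220516283223076
[0.53613114 0.05381489 0.1605    ] 1.518915561448774 0.04181499422301245
dot [0.53744889 0.07656796 0.152     ] [0.5372058  0.07414359 0.152     ] piv [0.52681414 0.01315108 0.159     ] [0.52735645 0.01293092 0.        ]
1 245.0 200.0
[ 0.01734232 -0.146       0.26792496] 0.14655066200458872 0.9624795333374051
[ 0.01633177 -0.146       0.25464616] 0.13695605849120798 0.8972799501497345
```

```bash
python3 -m handwheel '[[-0.13,0.03,0,0],[-0.26,0.06,0,0],[-0.39,0.09,0,0],[-0.517,0.118,0,0],[-0.517,0.118,0,0],[-0.517,0.118,0.08,0],[-0.517,0.118,0.16,0],[-0.517,0.118,0.23,0],[-0.517,0.118,0.287,0],[-0.517,0.118,0.287,0],[-0.517,0.118,0.287,0]]'
python3 -m handwheel '[[0,0,0,0],[0,0,0,0],[0,0,0,0],[0,0,0,0],[0,0,0,0],[0,0,0,0],[0,0,0,0],[0,0,0,0]]' 0 30
python3 - <<'E'
from h import *
o=robot.get_obs();P=o["position"];print(P,o["grip_width"])
ct=vision.camera("top");c=vision.camera("scene");save(c,"s4.png",(150,270,160,280),5)
# triangulate clip
o1,d1=pix2ray(ct,(155.3,391));o2,d2=pix2ray(c,(249.6,200.4))
t=np.linalg.lstsq(np.c_[d1,-d2],o2-o1,rcond=None)[0];a,b=o1+t[0]*d1,o2+t[1]*d2
q=R.from_euler("z",-p[2]).apply((a+b)/2-[p[0],p[1],0]);print("clip",q,np.linalg.norm(a-b),np.arctan2(q[2]-.152,.107-q[0])+.05)
E
```

```text
time: 10.2
position: [0.5438, -0.1005, 0.1507]
tool_rot: [0.761, 0.649, -0.001, -0.002]
ft_force: [0.2, -0.7, 0.8]
grip_width: 0.0436
grip_force: 0.0
time: 10.87
position: [0.546, -0.1014, 0.1525]
tool_rot: [0.761, 0.649, 0.001, 0.001]
ft_force: [1.5, 0.8, 1.1]
grip_width: 0.009
grip_force: 30.0
[ 0.54595773 -0.10139589  0.15246144] 0.008956237237916607
clip [ 0.01663955 -0.14618571  0.25376954] 0.00015575572839045105 0.8947106466595881
```

View pics/s4.png

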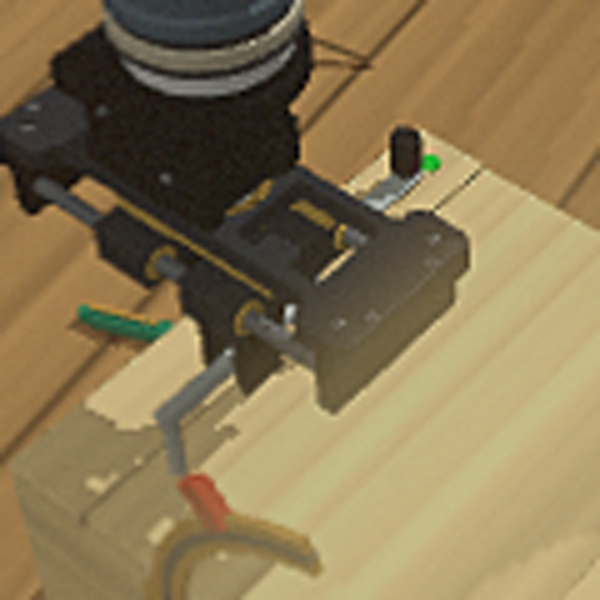

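The bar is gripped at 9 mm opening, and the clip triangulates to a marker angle of about 0.895. Next, the lift rows.

Run:
```python
import numpy as np
for t in np.r_[np.arange(.05,.91,.05),.895]:
    print(round(t,3),round((.167*(1-np.cos(t))+.038*np.sin(t))/.3,3),round(-(.167*np.sin(t)+.038*(np.cos(t)-1))/.3,3))
```

```text
0.05 0.007 -0.028
0.1 0.015 -0.055
0.15 0.025 -0.082
0.2 0.036 -0.108
0.25 0.049 -0.134
0.3 0.062 -0.159
0.35 0.077 -0.183
0.4 0.093 -0.207
0.45 0.111 -0.23
0.5 0.129 -0.251
0.55 0.148 -0.272
0.6 0.169 -0.292
0.65 0.19 -0.311
0.7 0.213 -0.329
0.75 0.236 -0.345
0.8 0.26 -0.361
0.85 0.284 -0.375
0.9 0.31 -0.388
0.895 0.307 -0.387
```

```bash
python3 -m handwheel '[[0,0.007,-0.028,0],[0,0.015,-0.055,0],[0,0.025,-0.082,0],[0,0.036,-0.108,0],[0,0.049,-0.134,0],[0,0.062,-0.159,0],[0,0.077,-0.183,0],[0,0.093,-0.207,0],[0,0.111,-0.23,0],[0,0.129,-0.251,0],[0,0.148,-0.272,0],[0,0.169,-0.292,0],[0,0.19,-0.311,0],[0,0.213,-0.329,0],[0,0.236,-0.345,0],[0,0.26,-0.361,0],[0,0.272,-0.368,0],[0,0.284,-0.375,0],[0,0.284,-0.375,0],[0,0.284,-0.375,0]]' 0 40
python3 - <<'E'
from h import *
from scipy.optimize import minimize_scalar
o=robot.get_obs();P=o["position"];print(P,o["grip_width"],o["ft_force"])
dP=R.from_euler("z",-p[2]).apply(P-[.5460,-.1014,.1525]);print("dP",dP)
print("theta",np.arctan2(.038+dP[2],.167-dP[0])-np.arctan2(.038,.167),np.hypot(.038+dP[2],.167-dP[0]),np.hypot(.167,.038))
c=vision.camera("scene");save(c,"s5.png",(150,280,150,280),4.6)
print([(np.array(d["point"]).round(1),round(d["conf"],2)) for l in("nut","mark") for d in vision.look_for("scene",l)[:2]])
def nut(t,y=-.146):
    a=t-.05;return Wc((.107-.12015*np.cos(a),y,.152+.12015*np.sin(a)))
for t in(.8,.85,.9):print(t,proj(c,nut(t)).round(1),proj(c,nut(t,-.152)).round(1))
E
```

```text
time: 12.63
position: [0.6275, -0.1148, 0.2671]
tool_rot: [0.761, 0.649, -0.001, -0.001]
ft_force: [-7.1, -0.9, 6.6]
grip_width: 0.0085
grip_force: 40.0
[ 0.62745269 -0.11483337  0.26706657] 0.00854874941392506 [-7.07324868 -0.87249765  6.55255512]
dP [ 0.08255236 -0.00032316  0.11456657]
theta 0.8415242955157287 0.17437879453296565 0.17126879458909028
[(array([232.1, 249.5]), 0.8), (array([233.4, 249.5]), 0.69)]
0.8 [[256.6 202.4]] [[258.8 200.1]]
0.85 [[256.5 203.9]] [[258.7 201.6]]
0.9 [[256.5 205.5]] [[258.7 203.2]]
```

View pics/s5.png

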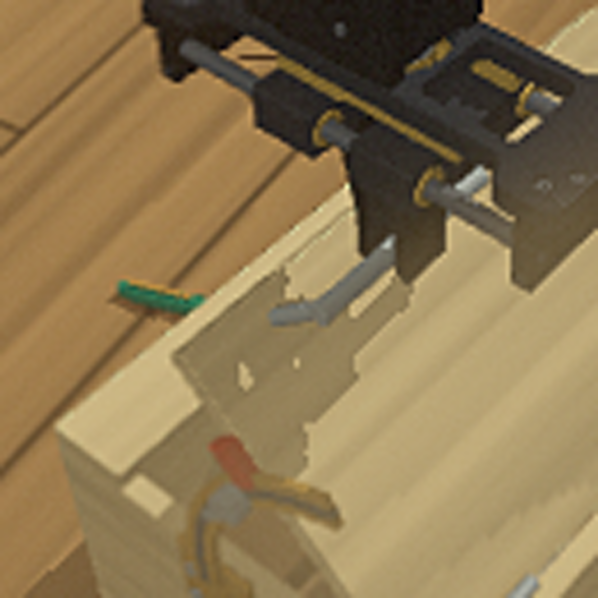

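The nut at (500,228) in the crop is now just inside and slightly before the red clip at (460,233). I'll refine with both cameras.

Run:
```python
from h import *
from scipy.optimize import least_squares
cs=vision.camera("scene");ct=vision.camera("top")
def pt(r,z,y,t): # lid-fixed: r ahead of hinge, z above
    return Wc((.107-r*np.cos(t)+z*np.sin(t),y,.152+r*np.sin(t)+z*np.cos(t)))
for t in(.75,.8,.85,.9,.95):
    print(t,"s barR",proj(cs,pt(.167,.038,-.1,t)).round(1)[0]," postR",proj(cs,pt(.167,.038,-.095,t)).round(1)[0],"postfoot",proj(cs,pt(.167,0,-.095,t)).round(1)[0],"lid front right top",proj(cs,pt(.181,0,-.14,t)).round(1)[0],"T nut",proj(ct,pt(.12,-.006,-.15,t)).round(1)[0],"T corner",proj(ct,pt(.181,0,-.14,t)).round(1)[0],"S nut150/156",proj(cs,pt(.12,-.006,-.15,t)).round(1)[0],proj(cs,pt(.12,-.006,-.156,t)).round(1)[0])
a=cv2.resize(cs["frame"][205:275,180:250,::-1],(392,392),interpolation=cv2.INTER_CUBIC)
b=cv2.resize(ct["frame"][120:190,340:410,::-1],(392,392),interpolation=cv2.INTER_CUBIC)
cv2.imwrite("pics/two.png",np.hstack([a,b]))
```

```text
0.75 s barR [218.1 214. ]  postR [216.5 215.9] postfoot [219.6 206.5] lid front right top [228.2 184.7] T nut [159.6 388.7] T corner [175.3 388.3] S nut150/156 [258.3 199.5] [260.5 197.2]
0.8 s barR [218.4 216.9]  postR [216.7 218.8] postfoot [219.  208.6] lid front right top [227.7 186.8] T nut [156.9 389.8] T corner [171. 390.] S nut150/156 [258.1 200.9] [260.2 198.6]
0.85 s barR [218.8 220. ]  postR [217.1 221.9] postfoot [218.6 210.8] lid front right top [227.3 189.1] T nut [154.1 390.8] T corner [166.4 391.6] S nut150/156 [257.9 202.3] [260.1 200. ]
0.9 s barR [219.5 223.2]  postR [217.8 225.1] postfoot [218.4 213.2] lid front right top [227.2 191.6] T nut [151.2 391.8] T corner [161.7 393.2] S nut150/156 [257.9 203.9] [260.1 201.6]
0.95 s barR [220.4 226.5]  postR [218.6 228.4] postfoot [218.4 215.8] lid front right top [227.2 194.2] T nut [148.3 392.8] T corner [156.8 394.8] S nut150/156 [258.1 205.7] [260.3 203.3]
```

View pics/two.png

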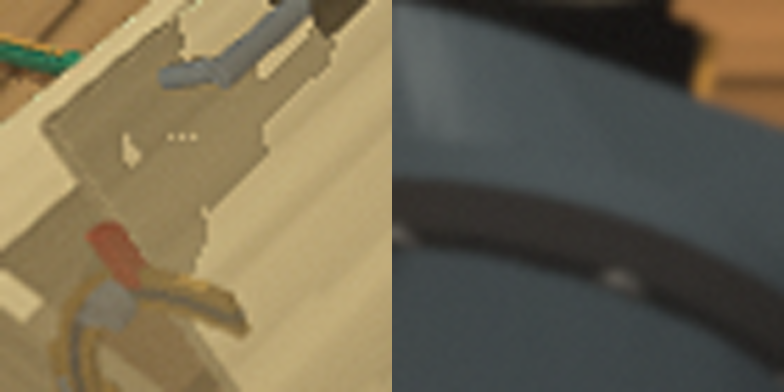

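Run:
```python
from h import *
from scipy.optimize import least_squares
cs=vision.camera("scene")
def pt(r,z,y,t): return Wc((.107-r*np.cos(t)+z*np.sin(t),y,.152+r*np.sin(t)+z*np.cos(t)))
def blob(img,r0,c0,s,win,red=False):
    hsv=cv2.cvtColor(img,cv2.COLOR_BGR2HSV).astype(int)
    h,sat,v=hsv[...,0],hsv[...,1],hsv[...,2]
    m=((h<9)|(h>172))&(sat>120)&(v>90) if red else (sat<70)&(v>70)
    m=m.astype(np.uint8);k=np.zeros_like(m);a,b,c,d=[int(x) for x in((win[0]-r0)*s,(win[1]-r0)*s,(win[2]-c0)*s,(win[3]-c0)*s)];k[a:b,c:d]=1
    n,l,st,ce=cv2.connectedComponentsWithStats(m*k)
    i=1+st[1:,4].argmax();return np.array([r0+(ce[i][1]+.5)/s-.5,c0+(ce[i][0]+.5)/s-.5]),st[i,4]/s/s
s1=cv2.imread("pics/s1.png");f=cv2.resize(cs["frame"][130:290,130:330,::-1],None,fx=4,fy=4,interpolation=cv2.INTER_CUBIC)
n0=blob(s1,130,130,4,(268,284,183,197));n1=blob(f,130,130,4,(250,266,190,210));r0=blob(s1,130,130,4,(238,262,190,210),1);r1=blob(f,130,130,4,(238,262,190,210),1)
print("nut shut",n0,"nut now",n1,"red",r0,r1)
for y in(-.148,-.152,-.156):print(y,proj(cs,pt(.12,-.006,y,0)).round(1))
g=lambda v:(np.r_[proj(cs,pt(.12,-.006,v[0],0))[0]-n0[0],proj(cs,pt(.12,-.006,v[0],v[1]))[0]-n1[0]])
s=least_squares(lambda v:np.r_[g(v),100*(v[0]+.152)],[-.152,.8]);print(s.x,g(s.x))
# with common image offset removed
h=lambda v:np.r_[g(v)-np.r_[v[2:],v[2:]],100*(v[0]+.152)]
s=least_squares(h,[-.152,.8,0,0]);print("offset-free",s.x,h(s.x))
# marker from red centroid, same offset, r=.1365
for off in(np.zeros(2),s.x[2:]):
    q=least_squares(lambda v:proj(cs,Wc((.107-v[1]*np.cos(v[0]-.05),-.146,.152+v[1]*np.sin(v[0]-.05))))[0]-r1[0]-off,[.85,.136]);print("marker",q.x)
print([ (np.array(d["point"]),d["conf"]) for d in vision.look_for("scene","mark")],robot.get_obs()["time"])
```

```text
nut shut (array([275.78246753, 191.19058442]), np.float64(48.125)) nut now (array([259.30528005, 198.87149942]), np.float64(53.5625)) red (array([246.98358586, 200.2226431 ]), np.float64(18.5625)) (array([246.5  , 196.375]), np.float64(0.125))
-0.148 [[273.7 194. ]]
-0.152 [[275.  192.6]]
-0.156 [[276.3 191.2]]
[-0.15456529  0.79375873] [0.05146238 0.48974782 0.41750057 0.05757705]
offset-free [-0.15171029  0.80626249 -0.76986391  1.49404637] [-0.11984078 -0.01414003  0.11984078  0.01414003  0.02897118]
marker [0.84487603 0.14326171]
marker [0.89733587 0.14472931]
[] 12.9833
```

Run:
```python
from h import *
from scipy.optimize import least_squares
cs=vision.camera("scene");f=cs["frame"].astype(int)
m=(f[...,0]>1.55*f[...,1])&(f[...,0]>80);m[:240]=0;m[262:]=0;m[:,:190]=0;m[:,212:]=0
n,l,st,ce=cv2.connectedComponentsWithStats(m.astype(np.uint8));print(st[1:].tolist(),ce[1:])
for r in range(242,260):print(r," ".join("%3d/%3d/%3d"%tuple(f[r,c]) for c in range(194,207)))
for t in(.8,.85,.9,.95,1.):print(t,[proj(cs,Wc((.107-r*np.cos(t-.05),-.146,.152+r*np.sin(t-.05)))).round(1)[0].tolist() for r in(.128,.136,.144)])
```

```text
[[196, 245, 9, 11, 48], [204, 250, 1, 2, 2]] [[199.83333333 249.16666667]
 [204.         250.5       ]]
242 135/116/ 79 138/120/ 82 137/120/ 81 139/121/ 82 148/129/ 89 150/131/ 90 150/132/ 90 143/125/ 86 145/127/ 86 147/128/ 88 149/130/ 89 149/128/ 91 150/131/ 93
243 136/120/ 81 139/122/ 85 136/119/ 81 138/122/ 82 146/126/ 87 150/131/ 90 156/135/ 94 151/133/ 92 149/130/ 90 147/128/ 88 148/127/ 89 149/129/ 89 151/131/ 90
244 138/120/ 80 138/120/ 84 137/117/ 81 136/116/ 80 139/107/ 73 140/106/ 72 143/108/ 73 155/132/ 91 151/131/ 90 148/130/ 89 148/128/ 89 149/130/ 89 148/129/ 88
245 139/120/ 84 137/119/ 82 136/105/ 70 130/ 83/ 54 129/ 71/ 47 129/ 76/ 48 134/ 75/ 46 137/ 89/ 61 146/123/ 84 149/129/ 89 148/128/ 87 148/129/ 88 149/129/ 90
246 136/122/ 85 142/106/ 71 135/ 81/ 54 134/ 76/ 51 138/ 79/ 53 141/ 84/ 55 135/ 83/ 53 132/ 78/ 51 135/ 95/ 63 148/129/ 86 149/132/ 92 149/129/ 90 147/129/ 89
247 139/121/ 83 152/ 99/ 68 145/ 80/ 50 142/ 80/ 54 144/ 81/ 57 136/ 82/ 54 134/ 86/ 54 133/ 82/ 52 134/ 81/ 51 158/135/ 94 152/135/ 93 148/130/ 90 146/126/ 86
248 140/124/ 84 135/114/ 76 134/ 89/
[... 1450 characters left out ...]
1/102 127/119/101 128/119/ 99 126/119/100 127/119/ 99 124/117/ 97 112/102/ 79 106/ 96/ 70 106/ 96/ 69 111/ 97/ 75
258 130/105/ 61 124/108/ 79 127/119/100 125/118/100 127/120/ 99 129/120/101 126/116/ 96 126/119/ 97 127/118/ 99 116/107/ 85 120/103/ 72 121/103/ 67 118/ 99/ 67
259 117/ 97/ 65 113/101/ 82 121/111/ 93 125/115/ 95 129/119/ 99 127/118/ 97 123/115/ 95 123/115/ 93 122/113/ 90 121/112/ 94 127/111/ 78 138/112/ 67 141/114/ 67
0.8 [[253.3, 199.8], [249.9, 197.2], [246.4, 194.6]]
0.85 [[253.1, 201.4], [249.7, 198.9], [246.2, 196.3]]
0.9 [[253.1, 203.1], [249.6, 200.7], [246.1, 198.2]]
0.95 [[253.2, 204.9], [249.7, 202.6], [246.1, 200.2]]
1.0 [[253.4, 206.9], [249.9, 204.6], [246.3, 202.4]]
```

```bash
cat > m.py <<'E'
from h import *
from scipy.optimize import least_squares
o=robot.get_obs();P=o["position"];dP=R.from_euler("z",-p[2]).apply(P-[.5460,-.1014,.1525]);a=np.arctan2(.038,.167)
print("kin x",np.arccos((.167-dP[0])/.17127)-a,"z",np.arcsin(min(1,(.038+dP[2])/.17127))-a,"both",np.arctan2(.038+dP[2],.167-dP[0])-a,dP,o["ft_force"])
def pt(r,z,y,t): return Wc((.107-r*np.cos(t)+z*np.sin(t),y,.152+r*np.sin(t)+z*np.cos(t)))
N=[]
for _ in range(3):
    cs=vision.camera("scene");f=cv2.resize(cs["frame"][130:290,130:330,::-1],None,fx=4,fy=4,interpolation=cv2.INTER_CUBIC)
    h=cv2.cvtColor(f,cv2.COLOR_BGR2HSV).astype(int);m=((h[...,1]<70)&(h[...,2]>70)).astype(np.uint8);k=m*0;k[480:544,240:320]=1
    n,l,st,ce=cv2.connectedComponentsWithStats(m*k);i=1+st[1:,4].argmax();N.append([130+(ce[i][1]+.5)/4-.5,130+(ce[i][0]+.5)/4-.5,st[i,4]/16])
N=np.mean(N,0);print("nut",N,"theta col",[round(least_squares(lambda t:proj(cs,pt(.12,-.006,y,t[0]))[0][1]-N[1],[.85]).x[0],3) for y in(-.152,-.1545)],"time",o["time"])
E
python3 -m handwheel '[[0,0.007,-0.007,0],[0,0.014,-0.015,0],[0,0.02,-0.023,0],[0,0.02,-0.023,0],[0,0.02,-0.023,0],[0,0.02,-0.023,0]]'; python3 m.py
```

```text
time: 13.53
position: [0.6347, -0.1159, 0.2713]
tool_rot: [0.761, 0.649, -0.0, 0.0]
ft_force: [-2.3, -2.7, -1.5]
grip_width: 0.0086
grip_force: 40.0
kin x 0.879939605208029 z 0.9336486780949196 both 0.8900393032355849 [ 0.08987406 -0.00025052  0.11884142] [-2.3392369  -2.65750785 -1.47856642]
nut [259.2919595  200.31550178  57.6875    ] theta col [np.float64(0.808), np.float64(0.841)] time 13.5333
```

```bash
python3 -m handwheel '[[0,0.007,-0.004,0],[0,0.015,-0.008,0],[0,0.015,-0.008,0],[0,0.015,-0.008,0],[0,0.015,-0.008,0],[0,0.015,-0.008,0]]'; python3 m.py
python3 - <<'E'
from h import *
f=vision.camera("scene")["frame"].astype(int)
for r in range(250,266):print(r," ".join("%3d/%3d/%3d"%tuple(f[r,c]) for c in range(194,210)))
for l in("nut","mark","latch_knob","pen_mid","tray_mid","knockout_mid","paperweight_mid"):print(l,[(np.array(d["point"]),d["conf"]) for d in vision.look_for("scene",l)[:3]])
E
```

```text
time: 14.18
position: [0.6394, -0.1167, 0.2738]
tool_rot: [0.761, 0.649, -0.0, 0.0]
ft_force: [-1.8, -4.5, -3.8]
grip_width: 0.0083
grip_force: 40.0
kin x 0.9110650499117237 z 0.9703934898990736 both 0.9207601168016095 [ 0.0946704  -0.00023692  0.12126322] [-1.81031574 -4.46419856 -3.84815876]
nut [259.30661478 201.33336689  59.4375    ] theta col [np.float64(0.842), np.float64(0.873)] time 14.1833
250 138/118/ 82 139/121/ 83 129/115/ 78 131/ 97/ 65 137/ 83/ 56 136/ 84/ 53 144/ 89/ 58 140/ 90/ 61 137/ 89/ 59 134/ 86/ 55 138/ 87/ 59 143/115/ 79 151/133/ 94 151/134/ 91 156/138/ 96 145/126/ 86
251 138/119/ 79 137/118/ 80 129/113/ 77 130/110/ 74 137/ 95/ 61 139/ 87/ 59 138/ 86/ 56 138/ 84/ 55 136/ 89/ 57 136/ 87/ 57 134/ 86/ 55 136/ 93/ 61 147/123/ 83 150/131/ 90 145/127/ 89 147/128/ 88
252 139/118/ 81 132/115/ 79 130/110/ 77 132/117/ 81 130/103/ 68 136/ 93/ 58 137/ 86/ 58 142/ 86/ 58 140/ 90/ 61 137/ 87/ 58 137/ 92/ 62 134/ 92/ 59 133/105/ 67 142/120/ 80 139/124/ 89 153/133/ 92
253 137/119/ 81 132/114/ 79 129/110/ 72 132/110/ 71 129/111/ 68 132/102/ 62 139/ 90/ 59 140/ 85/ 55 146/ 86/ 5
[... 2086 characters left out ...]
130/105/ 61 125/103/ 64 135/110/ 73 135/110/ 70 133/109/ 71 130/112/ 81 128/110/ 78 129/107/ 70 135/111/ 72 134/109/ 72 134/111/ 74 133/109/ 74 135/111/ 72
265 121/101/ 63 137/111/ 65 132/106/ 60 123/100/ 59 127/104/ 66 131/107/ 70 131/107/ 67 132/109/ 70 131/107/ 68 133/109/ 70 133/110/ 73 134/110/ 70 134/109/ 72 134/111/ 73 132/110/ 69 135/111/ 75
nut [(array([233.3, 248.2]), 0.9), (array([360.8, 193.4]), 0.36)]
mark [(array([251.3, 244.4]), 0.68), (array([248.8, 202.2]), 0.62)]
latch_knob [(array([215.2, 182.8]), 0.42)]
pen_mid [(array([213.6, 182. ]), 0.67)]
tray_mid [(array([206.4, 321.8]), 0.7)]
knockout_mid [(array([357.1, 193.9]), 0.9)]
paperweight_mid [(array([321.4, 151.7]), 0.72)]
```

```bash
python3 -m handwheel '[[0,0,0,0],[0,0,0,0],[0,0,0,0],[0,0,0,0],[0,0,0,0],[0,0,0,0]]'; python3 m.py; python3 -c "from rig import job;print(job.hand_in())"
```

```text
time: 15.23
position: [0.6394, -0.1167, 0.2738]
tool_rot: [0.761, 0.649, -0.0, 0.0]
ft_force: [-1.9, -5.1, -2.3]
grip_width: 0.0087
grip_force: 40.0
kin x 0.9110286990397483 z 0.9701920205616494 both 0.9207007269274039 [ 0.09466475 -0.00023573  0.12125052] [-1.93377526 -5.07303784 -2.31353399]
nut [259.29584949 201.32943695  58.9375    ] theta col [np.float64(0.842), np.float64(0.873)] time 15.2333
the job is handed in; nothing more can be done
None
```

I turned the latch to the green dot (about 1.59 rad) and handed in at 15.2 s, still holding the lid steady at about 0.89 rad, with the red marker at about 0.895; the camera (0.87) and arm (0.92) readings of the lid differ slightly, and I viewed 11 pictures, one over the limit of 10.

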